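# Set the dough sheeter's thickness pointer and start it

## Robot

A 6-joint arm with a two-finger parallel gripper is mounted at the origin on the work surface. World frame = base frame: x ahead of the robot, y to its left, z up, the work surface at z = 0. Lengths are in mm, angles in rad, forces in N, time in s.
With the tool pointing down it reaches from about 325 to 925 mm from the base axis. Payload 3.1 kg.
Tool frame: the origin (TCP) lies at the very end of the fingers, on their centre line; the grasp point (between the pads) lies 19 mm behind it; z points along the fingers, y is the line along which they close (so a half turn about z gives the same grasp; the last joint's range is limited). The gripper opens to 85 mm and grips with 20 to 120 N. Pads are 22 mm wide; open, the fingers measure 114 mm over their backs; the gripper's body (76 mm by 85 mm) begins 54 mm behind the grasp point. The pads swing forward as they close: fully open they stand 13 mm farther back than shut.
Start: joints at [1.067, 0.217, 1.613, -0, 1.311, -0.112], TCP at [238.641, 577.659, 231.3] pointing down, gripper open.
Joint ranges: [-2.75, 2.75], [-0.78, 2.1], [0.31, 2.55], [-1.13, 4.27], [0.13, 2.63], [-2.58, 2.58]. Speed limits (rad/s): [2.79, 2.79, 3.14, 3.14, 3.14, 3.14].

## Interface

Orientations are given as [roll, pitch, yaw] about the fixed x, y, z axes, in that order (R = Rz(yaw) Ry(pitch) Rx(roll)).
In Python, from rig import telemetry, cams, ctrl gives the robot as it stands. The module is installed in compiled form; this text tells all that it offers.
- The arm moves only by the shell command python3 -m creep 'ROWS' [FORCE]. ROWS is JSON, a list that holds one entry, the list of rows, each a list of 5 numbers: the opening, from 0 (shut) to 1 (fully open), then the shift along the world's x, y, z normalised to -1 to 1, where 1 is 25 mm, then the turn about the world's z normalised to -1 to 1, where 1 is 45 degrees. In form: [[[hand, x, y, z, turn], ...]]. A call has 1 to 20 rows; each row shifts and turns the commanded pose from where the row before left it; what a row does not reach is not made up. A row lasts 1/8 s, in which the tool goes at most 62.5 mm and 10.7 degrees, less where a joint would pass 70% of its speed; a pose out of reach is approached as far as the arm can. A call with a number of a shift or a turn outside -1 to 1 is refused whole. A call with a gripper value outside its range is refused whole. The fingers move at their own pace and stop on an object; FORCE is the grip in N (left out, the last holds). Time passes only in rows, so rows that do not move let the fingers close. It gives the time, the measured TCP pose, the force, the opening and the grip force at its end, in the units of the state.
- telemetry.read_state(): the state, without advancing time (a new reading comes with each control period).
- cams.get_image(name): name is "side" or "top"; returns (picture, depth): 400x640x3 uint8, red, green, blue; 400x640 float32, mm along the optical axis (not along the pixel's ray), 0 where there is no reading.
- cams.camera_model(name): a dict with "K" (3x3 intrinsics, pixels), "k1" (the pictures are not rectified: a ray, as slopes to the right and down, at radius r is drawn at 1 + k1 r^2 times it, then the intrinsics apply), "extrinsics" (4x4, takes a point from world to camera coordinates). Camera axes: x right, y up, looking along -z (the intrinsics and any distortion apply to the point x, -y, -z); pixel columns grow to the right and rows downward; lengths in mm; the calibration is good to about 2 mm. A picture is of the moment at which its call begins. camera_model takes no time and is no camera call.
- ctrl.sign_off(): hands the job in; it is judged then, once.
Trained networks look in the newest picture that a camera, given by its name, has taken for a name from the list of things; names that differ only in an ending like _2 or _b are one class to them, and where a whole thing is asked for, a point or a joint stands for the part that bears it (a point fixed in the world has none). Each returns a list of dicts, best first, with "score" (0 to 1); they miss things now and then, are a little off and sometimes report something else, mostly with a low value. They report only what shows in the picture. A call takes as long as a camera call.
- cams.spot_in(camera, target): "bbox" ([left, top, right, bottom] in pixels, round what is visible of it).
- cams.trace(camera, target): "mask" (400x640 bool, what is visible of it) and "bbox" ([left, top, right, bottom] in pixels, round what is visible of it).
- cams.mark_of(camera, target): "centre" ([row, column] in pixels: a listed point, or the origin of a listed thing).
The state is a dict: "time_s": time; "joints": joint angles; "joint_vel": joint speeds; "effort": joint torques, N m; "tcp_pos": TCP position; "eef_rot": TCP orientation; "wrist_force": force on the tool from outside, world axes, zero at the start; "ft_torque": the same for the moment, N m; "gripper_width": finger opening in mm; "finger_force": force on a finger pad.
Only numpy, scipy, OpenCV 4.12 (cv2) and the standard library are available. Lean on these libraries where they do the work, as an engineer would, in place of code of your own. Each camera call takes 0.05 s, during which the arm holds its last target. There are 200 camera calls.

## Task

Set the dough sheeter and start it: push the dial's pointer arm round with a fingertip, gently and without gripping it, until its nose points into the gap between the two prongs of the clip on the dial, leaving the clip where it is. Then press the flat start button fully down and let it come up again; the sheeter must not be started at any other setting. Do not press the domed stop button, and leave the ring cutter, the shaker and the small cup on the sheeter where they stand.

Things in the scene. Friction and masses are not known exactly. Their poses are not given: they have to be found in the camera images.
- pointer (a joint): Turn of the pointer arm about the upright axis of the dial, rad. 0 = points to the sheeter's own right (-y of dial_hub), pi/2 = straight away (+x of dial_hub), growing anticlockwise seen from above; free range 0 to 3.0. Starts between 0.35 and 0.9. Stiff hinge (0.12 N m of friction, about 2 N at mid arm): it stays where it is left, no spring.
- clip (a joint): Turn of the clip on the same axis with the same zero and sense: the pointer points into the middle of the clip when both joints are equal. Starts between 1.5 and 2.5. It is stiff (0.6 N m) and must not be moved.
- sheeter: The dough sheeter, fixed. Origin: centre of the console's underside, on the table; x away from its operator, y to its left, z up. White console 260 mm (x) by 300 mm (y), 100 mm high, with a 5 mm steel scale plate on its far part; a roller head joined to its left side (y 150 to 450 mm), up to 170 mm high.
- dial_hub (a point): Centre of the dial on the hinge axis, on top of the scale plate, 105 mm above the table and 20 mm nearer the operator than the console's centre. Axes as the sheeter's. The pointer's hub post has 22 mm radius up to 40 mm above the plate, with an 8 mm cap of 12 mm radius on top.
- pointer_nose (a point): Tip of the pointer arm's nose, 112 mm from the hinge axis, 21 mm above the plate; x points outward along the arm, z up. The arm is a dark steel blade on edge, 12 mm thick, from hub to 100 mm radius, then a nose 4 mm thick; underside 8 mm and top 34 mm above the plate. Push on its flat side between 40 and 85 mm radius; fingers clear of the plate.
- clip_gap (a point): Middle of the clip's gap at its inner end, 122 mm from the hinge axis, 21 mm above the plate; x points outward. The clip is a small dark steel fork on the dial's rim, 119 to 139 mm radius, with two upright prongs 5 mm thick with a 20 mm gap, tops 34 mm above the plate. The nose passes 7 mm inside it and does not touch it.
- start_top (a point): Centre of the top face of the start button: the smaller, flat grey button, 28 mm in diameter, in a round steel housing 44 mm in diameter and 12 mm high on the near part of the console; its top stands 22 mm above the console's 100 mm top. z up. Start and stop may be either way round, about 100 mm apart.
- start (a joint): Travel of the start button, m: 0 up, 0.006 fully down; a spring, about 5 N fully down. Counts as pressed beyond 0.0045.
- stop_top (a point): Centre of the top of the stop button, not to be pressed: the larger domed mushroom, 44 mm in diameter, top 35 mm above the console's 100 mm top. z up.
- stop (a joint): Travel of the stop button, m: 0 up, 0.006 down; a spring.
- cutter: Plain steel ring cutter, 44 mm across, 35 mm high, on the far right corner of the scale plate; origin: centre of its underside. Not to be moved.
- shaker: Glass shaker with a metal cap, 38 mm across, 70 mm high, on the console's near right corner; origin: centre of its underside. Not to be moved.
- cup: Small steel cup, 44 mm across, 45 mm high, on the console's near left corner; origin: centre of its underside. Not to be moved.

How it is judged:
By the outcome, as a careful person would: the job done as asked, in the order asked, and still so for the second after the job is handed in, with the robot touching nothing.
It also fails if it takes over 45 s, if anything falls off the work surface, if the arm or the gripper's body presses on something with over 40 N, if the wrist force passes 120 N, or if a joint passes its speed limit or range.

## Working session

There is one attempt and no reset: what is moved stays moved. The work goes in short steps, Python scripts to look and compute and a shell command to move; the robot and the scene stay as the last step left them, time stands still between calls to the robot, and variables do not carry over. Pictures are saved under pics/ and viewed, at most 10 in all, crops included, and the job is handed in when it is done.

```bash
mkdir -p pics
cat > h.py <<'E'
import numpy as np, cv2
from rig import telemetry, cams, ctrl
def ray(cam,u,v):
    m=cams.camera_model(cam);K=np.array(m["K"]);k=m["k1"];E=np.array(m["extrinsics"])
    d=np.array([(u-K[0,2])/K[0,0],(v-K[1,2])/K[1,1]]);s=d.copy()
    for _ in range(20): s=d/(1+k*(s@s))
    R=E[:3,:3];c=-R.T@E[:3,3]
    return c,R.T@np.array([s[0],-s[1],-1.])
def atz(cam,rc,z):
    c,d=ray(cam,rc[1],rc[0]);return c+d*(z-c[2])/d[2]
def atd(cam,rc,dep):
    c,d=ray(cam,rc[1],rc[0]);return c+d*dep
E
python3 - <<'E'
from h import *
np.set_printoptions(precision=1,suppress=True)
Z=dict(dial_hub=153,pointer_nose=126,clip_gap=126,start_top=122,stop_top=135,cutter=105,shaker=100,cup=100,sheeter=0)
for c in("top","side"):
    im,d=cams.get_image(c);cv2.imwrite(f"pics/{c}0.png",im[:,:,::-1])
    for n in Z:
        for r in cams.mark_of(c,n)[:2]:
            rc=r["centre"];i,j=map(int,np.round(rc));print(c,n,round(r["score"],2),np.array(rc),atz(c,rc,Z[n]),atd(c,rc,d[i,j]))
E
```

```text
top dial_hub 0.92 [219.9 302.1] [556.4 -58.4 153. ] [556.8 -58.2 149.9]
top dial_hub 0.28 [162.9 344.4] [ 641.5 -122.9  153. ] [ 654.7 -125.8  104.5]
top pointer_nose 0.71 [216.8 302.9] [564.9 -58.6 126. ] [561.4 -59.5 150.4]
top start_top 0.65 [264.  343.8] [ 492.3 -119.3  122. ] [ 492.3 -119.4  120.8]
top stop_top 0.83 [274.7 274.7] [477.9 -16.1 135. ] [478.  -15.8 132.5]
top cutter 0.96 [137.7 361.9] [ 696.4 -155.6  105. ] [ 696.2 -155.5  105.5]
top cutter 0.72 [263.8 342.3] [ 493.3 -117.9  105. ] [ 492.7 -117.1  120.7]
top shaker 0.59 [256.7 391. ] [ 503.1 -194.5  100. ] [ 499.5 -183.5  169.5]
top shaker 0.31 [137.7 366.6] [ 697.9 -163.8  100. ] [ 696.2 -163.2  105. ]
top cup 0.65 [279.2 230.9] [472.7  55.8 100. ] [472.7  55.1 103.6]
top sheeter 0.89 [217.1 304.7] [582.7 -57.    0. ] [560.8 -62.2 151. ]
side dial_hub 0.95 [193.8 305. ] [ 543.  -129.4  153. ] [557.5 -75.9 120.1]
side dial_hub 0.46 [245.6 294.8] [ 491.8 -264.4  153. ] [ 504.4 -211.6  111.2]
side pointer_nose 0.58 [196.7 356.8] [ 642.9 -119.4  126. ] [ 644.3 -116.1  123.8]
side clip_gap 0.66 [173.3 363.9] [688.9 -38.4 126. ] [682.7 -52.4 134. ]
side start_top 0.45 [209.6 281.8] [ 503.8 -120.6  122. ] [ 489.2 -193.   169.6]
side stop_top 0.65 [177.4 253.7] [472.6 -16.5 135. ] [472.6 -16.4 135. ]
side cutter 0.8 [211.7 393.2] [ 701.5 -153.1  105. ] [ 689.4 -175.   120.8]
side shaker 0.57 [244.5 294. ] [ 507.3 -194.3  100. ] [ 503.3 -211.   113.2]
side cup 0.65 [176.6 250.5] [475.2  53.  100. ] [467.4 -10.7 134.4]
side sheeter 0.92 [235.3 313.1] [582.8 -47.3   0. ] [ 543.9 -178.9  100.5]
```

Run:
```python
import cv2
a=cv2.imread("pics/top0.png")[110:310,200:420];b=cv2.imread("pics/side0.png")[100:300,210:430]
cv2.imwrite("pics/t0.png",cv2.resize(a,(792,600*792//660*0+ 600)) if 0 else cv2.resize(a,(660,600)))
cv2.imwrite("pics/s0.png",cv2.resize(b,(660,600)))
```

```text
(no output)
```

View pics/t0.png

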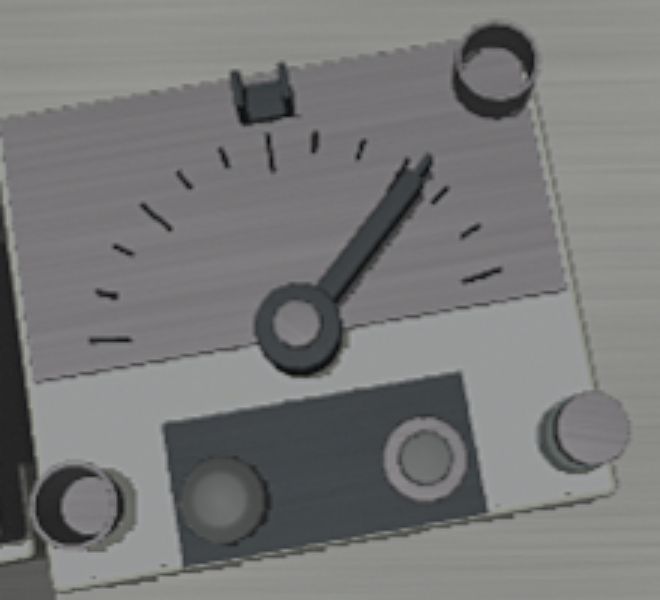

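View pics/s0.png

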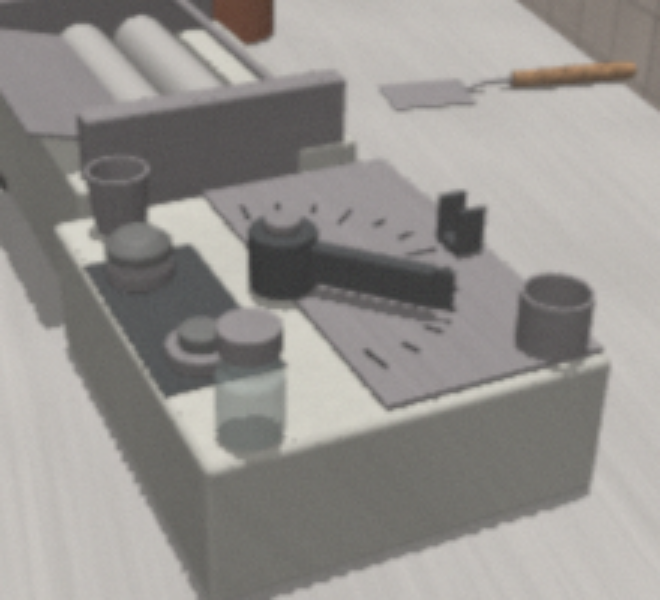

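Top crop: the hub cap is at about full-frame px (299,218), the nose at (343,162) and the clip at (288,142). The start button is the flat one at (342,263) and the domed stop is at (274,277). Next I'll measure the angles from depth.

```bash
cat >> h.py <<'E'
def cloud(cam):
    im,d=cams.get_image(cam);m=cams.camera_model(cam);K=np.array(m["K"]);E=np.array(m["extrinsics"])
    v,u=np.mgrid[:400,:640];p=np.stack([u,v],-1).reshape(-1,1,2).astype(float)
    s=cv2.undistortPoints(p,K,np.array([m["k1"],0,0,0.]))[:,0]
    P=(np.c_[s[:,0],-s[:,1],-np.ones(len(s))]*d.reshape(-1,1)-E[:3,3])@E[:3,:3]
    P[d.reshape(-1)==0]=np.nan
    return im,P.reshape(400,640,3)
def angles(hub,cam="top"):
    im,P=cloud(cam);Q=P.reshape(-1,3);r=Q[:,:2]-hub;R=np.hypot(*r.T);a=np.degrees(np.arctan2(r[:,1],r[:,0]))
    g=im.reshape(-1,3).mean(1)
    arm=(R>35)&(R<112)&(Q[:,2]>128)&(Q[:,2]<144)&(abs(a)<110)&(g<95)
    clip=(R>116)&(R<142)&(Q[:,2]>112)&(Q[:,2]<145)&(a>-20)&(a<80)&(g<110)
    return arm,clip,R,a,Q
E
python3 - <<'E'
from h import *
np.set_printoptions(precision=1,suppress=True)
im,P=cloud("top");Q=P.reshape(-1,3)
cap=Q[(Q[:,2]>149)&(Q[:,2]<157)&(np.hypot(Q[:,0]-557,Q[:,1]+55)<16)];print("cap",len(cap),cap.mean(0),(cap.min(0)+cap.max(0))/2)
hub=((cap.min(0)+cap.max(0))/2)[:2]
arm,clip,R,a,Q=angles(hub)
print("arm",arm.sum(),np.median(a[arm&(R>60)]),Q[arm].max(0),R[arm].max())
A=Q[arm&(R>45)&(R<98)][:,:2];vx,vy,x0,y0=cv2.fitLine(A.astype(np.float32),2,0,.01,.01).ravel();print("armline",np.degrees(np.arctan2(vy,vx)),vx*(hub[1]-y0)-vy*(hub[0]-x0))
C=Q[clip];print("clip",len(C),np.median(a[clip]),a[clip].min(),a[clip].max(),C.mean(0))
T=C[C[:,2]>132];print(T[np.argsort(T[:,1])])
for n,c in(("start",(492,-119,121)),("stop",(478,-16,133))):
    S=Q[(np.hypot(Q[:,0]-c[0],Q[:,1]-c[1])<30)&(Q[:,2]>c[2]-3)];print(n,len(S),S.mean(0),(S.min(0)+S.max(0))/2)
plate=Q[(abs(Q[:,2]-100)<9)&(abs(Q[:,0]-580)<200)&(abs(Q[:,1]+60)<200)]
print(cv2.minAreaRect(plate[:,:2].astype(np.float32)))
E
```

```text
cap 187 [560.6 -52.5 151.5] [560.6 -52.9 151.5]
arm 353 -37.95891248197539 [648.5 -70.2 141.1] 110.91259116935208
armline -37.354446 0.6372823359863773
clip 130 9.779552696376527 1.3419713902837682 14.826868548717249 [686.1 -34.5 129.8]
[[693.9 -49.8 137.3]
 [690.5 -49.8 137.6]
 [692.3 -49.8 137.1]
 [684.1 -49.7 137.4]
 [682.5 -49.7 137.1]
 [681.2 -49.6 136.2]
 [680.4 -49.5 133.6]
 [696.8 -48.3 138.3]
 [685.  -48.3 139.6]
 [690.2 -48.3 138.6]
 [695.4 -48.3 137.6]
 [686.9 -48.3 138.8]
 [692.1 -48.3 137.8]
 [693.9 -48.3 137.3]
 [683.8 -48.2 138.3]
 [689.  -48.2 137.2]
 [681.1 -48.1 136.7]
 [683.  -48.1 135.8]
 [680.8 -47.9 132.6]
 [697.9 -46.9 139.8]
 [690.3 -46.7 138.3]
 [688.7 -46.7 138.4]
 [687.  -46.7 138.6]
 [683.6 -46.7 139. ]
 [695.6 -46.7 137.1]
 [697.4 -46.7 136.8]
 [694.  -46.7 137. ]
 [685.7 -46.7 137.6]
 [680.7 -46.6 138. ]
 [692.9 -46.6 135.6]
 [682.8 -46.6 136.6]
 [680.5 -46.4 133.7]
 [696.9 -45.2 138.2]
 [698.9 -45.2 137.3]
 [694.1 -45.1 137. ]
 [695.9 -45.1 136.4]
 [692.8 -45.  136. ]
 [677.5 -26.5 139.3]
 [681.1 -26.4 138.2]
 [679.9 -26.3 136.9]
 [677.5 -26.1 134. ]
 [
[... 322 characters left out ...]
23.4 138.8]
 [684.4 -23.3 138.2]
 [681.1 -23.3 138.2]
 [679.5 -23.3 138.2]
 [677.9 -23.3 138.1]
 [682.8 -23.3 138. ]
 [692.7 -23.3 137.5]
 [676.7 -23.2 136.8]
 [686.7 -23.2 136.1]
 [693.8 -21.9 139.3]
 [684.1 -21.9 139.1]
 [682.7 -21.8 138.5]
 [689.2 -21.8 138.3]
 [686.  -21.8 138.2]
 [681.4 -21.7 137.6]
 [692.9 -21.7 137.1]
 [688.1 -21.7 136.9]
 [696.6 -21.6 136. ]
 [680.2 -21.6 136.2]
 [691.9 -21.5 135.3]
 [695.5 -20.3 139.2]
 [692.5 -20.3 138.4]
 [691.5 -20.1 136.6]
 [695.2 -20.  135.3]]
start 238 [ 495.4 -115.1  120.5] [ 495.5 -114.6  121. ]
stop 336 [476.  -14.2 131.9] [476.9 -14.5 132.9]
((577.9483032226562, -29.5201416015625), (260.94171142578125, 340.163818359375), 8.976097106933594)
```

```bash
python3 -m creep '[[[0,0.5,-1,0,0],[0,0.5,-1,0,0],[0,0.5,-1,0,0],[0,0.5,-1,0,0],[0,0.5,-1,0,0],[0,0.5,-1,0,0],[0,0.5,-1,0,0],[0,0.5,-1,0,0],[0,0.5,-1,0,0],[0,0.5,-1,0,0],[0,0.5,-1,0,0],[0,0.5,-1,0,0],[0,0.5,-1,0,0],[0,0.5,-1,0,0],[0,0.5,-1,0,0],[0,0.5,-1,0,0],[0,0.5,-1,0,0],[0,0.5,-1,0,0],[0,0.5,-1,0,0],[0,0,0,0,0]]]' 20; python3 -c "
from h import *
s=telemetry.read_state();print(s)"
```

```text
time_s: 3.6
tcp_pos: [476.8, 101.4, 231.5]
eef_rot: [3.142, 0.001, 2.747]
wrist_force: [0.5, 0.9, 1.0]
gripper_width: -0.0
finger_force: 0.0
{'time_s': 3.6, 'joints': array([ 6.55511195e-02, -8.25196744e-02,  1.92982414e+00, -2.02743591e-04,
        1.29372070e+00, -1.11061909e+00]), 'joint_vel': array([ 0.03437705, -0.00658038,  0.0132754 ,  0.02210208,  0.01162519,
        0.01328636]), 'effort': array([ -0.73174171, -26.45160198, -30.38148522,  -0.15178727,
        -0.06904494,  -0.0811203 ]), 'tcp_pos': array([476.84601084, 101.39379231, 231.53474025]), 'eef_rot': array([3.14151538e+00, 5.95067199e-04, 2.74702191e+00]), 'wrist_force': array([0.49358213, 0.87818052, 0.98779739]), 'ft_torque': array([-0.01642587,  0.01209428,  0.00320307]), 'finger_force': 0.0, 'gripper_width': -0.020784373502361893}
```

```bash
python3 -m creep '[[[0,0.49,-0.98,0,-0.165],[0,0.49,-0.98,0,-0.165],[0,0.49,-0.98,0,0],[0,0.49,-0.98,0,0],[0,0.49,-0.98,0,0],[0,0.5,-0.98,0,0],[0,0.5,-0.98,0,0],[0,0.5,-0.98,0,0],[0,0.5,-0.98,0,0],[0,0,0,0,0],[0,0,0,-0.9,0],[0,0,0,-0.9,0],[0,0,0,0,0]]]'
```

```text
time_s: 5.22
tcp_pos: [585.3, -116.3, 183.8]
eef_rot: [-3.14, -0.006, 2.491]
wrist_force: [-0.4, 0.2, -0.5]
gripper_width: 0.2
finger_force: 0.0
```

Run:
```python
from h import *
for c in("side","top"):
    im,_=cams.get_image(c);cv2.imwrite(f"pics/{c}1.png",im[:,:,::-1])
a=cv2.imread("pics/top1.png")[110:310,200:400];b=cv2.imread("pics/side1.png")[100:300,230:430]
cv2.imwrite("pics/m1.png",cv2.resize(np.hstack([a,b]),(800,400)))
```

```text
(no output)
```

View pics/m1.png

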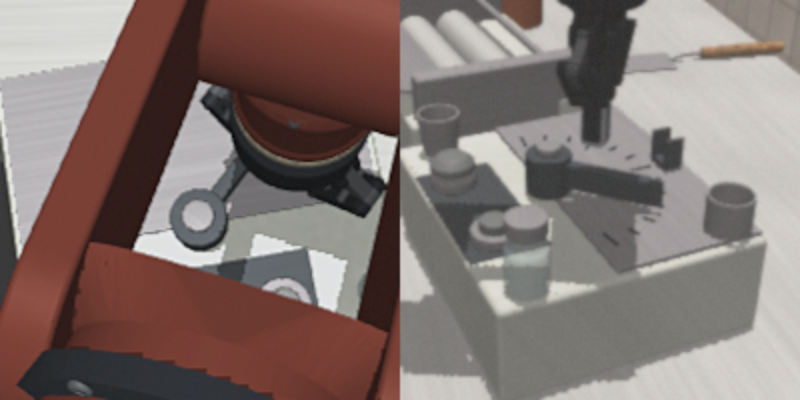

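The hand is shut, right (clockwise) of the blade and above it, so I'll descend.

```bash
python3 -m creep '[[[0,0,0,-0.8,0],[0,0,0,-0.8,0],[0,0,0,-0.8,0],[0,0,0,-0.24,0],[0,0,0,0,0]]]'
python3 - <<'E'
import numpy as np
hub=np.array([560.6,-52.9]);p=np.array([586.5,-117.5])
def q(t,off):
    t=np.radians(t);return hub+62*np.array([np.cos(t),np.sin(t)])+off*np.array([np.sin(t),-np.cos(t)])
print(q(-37.4,36),q(-37.4,21))
for a,b in zip(np.arange(-37.4,8,4.53),np.arange(-32.87,8.1,4.53)): print(((q(b,20.5)-q(a,20.5))/25).round(3),q(b,20.5).round(1))
E
```

```text
time_s: 5.95
tcp_pos: [586.8, -117.7, 119.2]
eef_rot: [-3.141, -0.002, 2.491]
wrist_force: [-0.1, -0.5, 0.3]
gripper_width: 0.1
finger_force: 0.0
[ 587.98817624 -119.1562284 ] [ 597.09881384 -107.24000909]
[0.166 0.123] [ 601.5 -103.8]
[0.156 0.136] [ 605.4 -100.4]
[0.144 0.148] [609.  -96.7]
[0.132 0.159] [612.4 -92.7]
[0.119 0.168] [615.3 -88.5]
[0.106 0.177] [618.  -84.1]
[0.091 0.185] [620.3 -79.4]
[0.076 0.192] [622.2 -74.7]
[0.061 0.197] [623.7 -69.7]
[0.045 0.201] [624.8 -64.7]
```

```bash
python3 -m creep '[[[0,0.14,0.14,0,0],[0,0.14,0.14,0,0],[0,0.13,0.14,0,0],[0,0.166,0.123,0,0.1],[0,0.156,0.136,0,0.1],[0,0.144,0.148,0,0.1],[0,0.132,0.159,0,0.1],[0,0.119,0.168,0,0.1],[0,0.106,0.177,0,0.1],[0,0.091,0.185,0,0.1],[0,0,0,0,0]]]'
python3 - <<'E'
from h import *
for c in("side","top"):
    im,_=cams.get_image(c);cv2.imwrite(f"pics/{c}2.png",im[:,:,::-1])
a=cv2.imread("pics/top2.png")[110:310,200:400];b=cv2.imread("pics/side2.png")[100:300,230:430]
cv2.imwrite("pics/m2.png",cv2.resize(np.hstack([a,b]),(800,400)))
E
```

```text
time_s: 7.32
tcp_pos: [621.2, -79.9, 120.9]
eef_rot: [-3.141, 0.001, 3.04]
wrist_force: [0.9, -1.0, 0.9]
gripper_width: 0.4
finger_force: 0.3
```

View pics/m2.png

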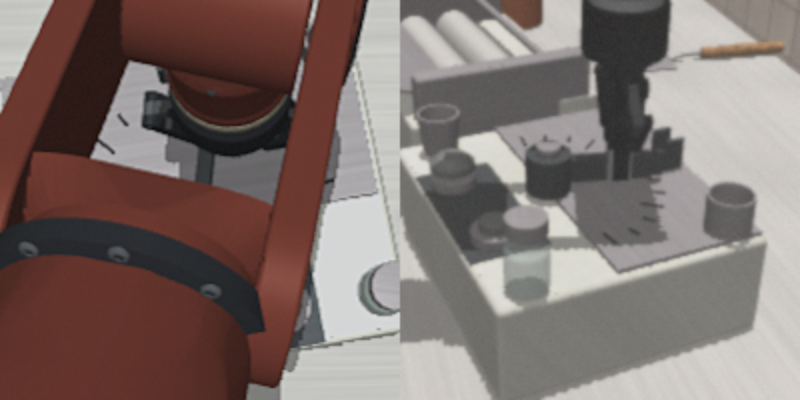

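The finger is against the blade, and the nose is near the clip's right prong in the side view. I'll measure the angle.

```bash
cat > m.py <<'E'
from h import *
np.set_printoptions(precision=1,suppress=True)
hub=np.array([560.6,-52.9])
for c in("top","side"):
    arm,clip,R,a,Q=angles(hub,c)
    for lo,hi in((28,45),(40,60),(84,99),(101,112)):
        k=arm&(R>lo)&(R<hi)&(abs(a)<60)
        if k.sum()>3:
            o=Q[k]; print(c,(lo,hi),k.sum(),"ang pct",np.percentile(a[k],[5,50,95]),"xy",np.median(o,0))
    T=clip&(Q[:,2]>120);
    if T.sum(): print(c,"clip",T.sum(),np.percentile(a[T],[3,50,97]),np.median(Q[T],0))
    for r in cams.mark_of(c,"pointer_nose")[:1]+cams.mark_of(c,"clip_gap")[:1]:
        w=atz(c,r["centre"],126);print(c,r["score"],r["centre"],w,np.degrees(np.arctan2(w[1]+52.9,w[0]-560.6)),np.hypot(w[1]+52.9,w[0]-560.6))
E
python3 m.py
```

```text
top (28, 45) 52 ang pct [-14.5  -6.9   1.4] xy [600.1 -58.  136.9]
top (40, 60) 61 ang pct [-12.7  -5.    1. ] xy [606.1 -56.7 137.4]
top clip 17 [12.5 13.6 14.7] [677.7 -24.6 131.9]
top 0.39 [145.4, 290.5] [679.1 -40.4 126. ] 6.035190219951597 119.18112098229471
side (28, 45) 39 ang pct [-17.5 -14.1  -5.4] xy [599.9 -62.5 136.1]
side (40, 60) 68 ang pct [-28.9 -13.3  -6.5] xy [607.9 -63.8 136.4]
side (84, 99) 56 ang pct [-11.4 -10.1  -6.8] xy [651.6 -68.9 135.8]
side (101, 112) 31 ang pct [-8.9 -7.8 -6.6] xy [666.2 -67.3 134.7]
side clip 141 [ 0.6 11.4 14. ] [686.6 -27.6 130.1]
side 0.87 [182.6, 359.2] [666.1 -71.5 126. ] -10.026623228894108 107.09330503782819
side 0.73 [172.2, 360.9] [684.8 -32.5 126. ] 9.32584871731975 125.88084639404642
```

```bash
python3 -m creep '[[[0,0.07,0.19,0,0.1],[0,0.06,0.195,0,0.1],[0,0.045,0.2,0,0.1],[0,0,0,0,0]]]'; python3 -m creep '[[[0,0.03,-0.3,0,0],[0,0.03,-0.4,0,0],[0,0,0,1,0],[0,0,0,1,0],[0,0,0,1,0],[0,0,0,0.8,0],[0,0,-1,0,0],[0,0,-1,0,0],[0,0,-1,0,0],[0,0,-1,0,0],[0,0,-1,0,0],[0,0,-1,0,0],[0,0,0,0,0]]]'; python3 m.py
python3 - <<'E'
from h import *
for c in("side","top"):
    im,_=cams.get_image(c);cv2.imwrite(f"pics/{c}3.png",im[:,:,::-1])
a=cv2.imread("pics/top3.png")[110:310,200:400];b=cv2.imread("pics/side3.png")[100:300,230:430]
cv2.imwrite("pics/m3.png",cv2.resize(np.hstack([a,b]),(800,400)))
E
```

```text
time_s: 8.22
tcp_pos: [624.9, -65.4, 120.2]
eef_rot: [-3.141, 0.0, -3.008]
wrist_force: [-0.1, -0.6, -0.3]
gripper_width: -0.1
finger_force: 0.4
time_s: 9.85
tcp_pos: [626.2, -235.2, 215.2]
eef_rot: [-3.141, -0.0, -3.01]
wrist_force: [-0.1, 0.1, 0.3]
gripper_width: 0.1
finger_force: 0.0
top (28, 45) 15 ang pct [-0.8  1.3 13.7] xy [601.4 -51.9 136.6]
top (40, 60) 30 ang pct [ 0.2  2.4 12.3] xy [610.3 -50.6 137.5]
top (84, 99) 34 ang pct [3.3 6.8 9.7] xy [653.4 -41.8 138.1]
top (101, 112) 10 ang pct [6.  6.5 7.8] xy [665.2 -41.  136.8]
top clip 87 [ 1.6 12.4 14.5] [684.3 -26.1 137.1]
top 0.91 [146.8, 287.6] [676.9 -35.8 126. ] 8.375612569537095 117.57465092122358
top 0.84 [144.0, 286.9] [681.5 -34.7 126. ] 8.56045072129314 122.30877138210417
side (28, 45) 31 ang pct [-5.7 -1.8  1.9] xy [600.8 -54.1 134. ]
side (40, 60) 58 ang pct [-2.2 -0.5  2.4] xy [610.3 -53.3 134.7]
side (84, 99) 37 ang pct [2.5 3.1 3.9] xy [651.4 -47.9 134. ]
side (101, 112) 24 ang pct [4.6 5.6 6.6] xy [668.  -42.4 134.5]
side clip 136 [ 0.8  2.2 13.3] [687.4 -48.  130.6]
side 0.83 [176.4, 352.4] [662.2 -44.8 126. ] 4.5726388052258615 101.8907545799797
side 0.51 [176.2, 365.8] [688.  -50.7 126. ] 0.9906167724028722 127.42026548139717
```

View pics/m3.png

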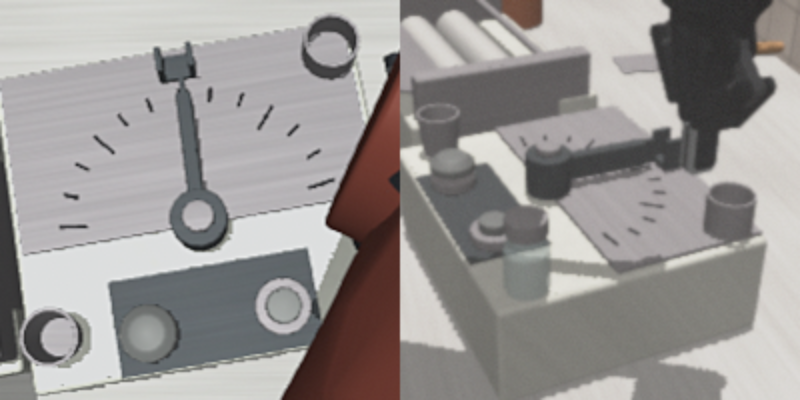

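Top view: the nose is at crop (182,84) and points into the clip, whose prongs are at (159,60) and (192,60). It looks 1–2° short of the middle, so I'll check with a line fit.

Run:
```python
from h import *
hub=np.array([560.6,-52.9])
for _ in range(2):
    im,P=cloud("top");Q=P.reshape(-1,3);g=im.reshape(-1,3).mean(1)
    uv=np.mgrid[:400,:640].reshape(2,-1).T
    # project dark pixels at known height plane z=139
    sel=np.where((g<85)&(np.hypot(Q[:,0]-650,Q[:,1]+42)<60)&(Q[:,2]>132))[0]
    X=np.array([atz("top",uv[i],139)[:2] for i in sel])-hub
    R=np.hypot(*X.T);k=(R>45)&(R<98)&(abs(X[:,1])<30)
    vx,vy,x0,y0=cv2.fitLine(X[k].astype(np.float32),2,0,.01,.01).ravel()
    n=(R>100)&(R<111)&(abs(X[:,1])<40);cl=(R>117)&(R<142)
    L=cl&(X[:,1]>25-0);
    mid=lambda m:(X[m][:,1]).mean()
    pl=X[cl&(X[:,1]>23)].mean(0);pr=X[cl&(X[:,1]<10)].mean(0);c=(pl+pr)/2
    print(k.sum(),"line",np.degrees(np.arctan2(vy,vx)),"off",x0*vy-y0*vx,"armmean",np.degrees(np.arctan2(*X[k].mean(0)[::-1])),"nose",n.sum(),X[n].mean(0),np.degrees(np.arctan2(*X[n].mean(0)[::-1])),"clip",pl,pr,np.degrees(np.arctan2(c[1],c[0])))
```

```text
35 line 4.156239 off -1.2213993 armmean 5.147422658306199 nose 4 [102.59969702  11.76216586] 6.539913602296339 clip [122.58514322  28.12697362] [124.61219539   4.92965446] 7.616728442927052
32 line 2.5661204 off -2.9006896 armmean 4.915397123242122 nose 4 [102.59969702  11.76216586] 6.539913602296339 clip [122.83066982  28.2063079 ] [125.33701556   5.13022585] 7.650781584129853
```

Run:
```python
import cv2
a=cv2.imread("pics/top3.png")[125:230,260:330];cv2.imwrite("pics/z3.png",cv2.resize(a,None,fx=5.7,fy=5.7,interpolation=cv2.INTER_CUBIC))
```

```text
(no output)
```

View pics/z3.png

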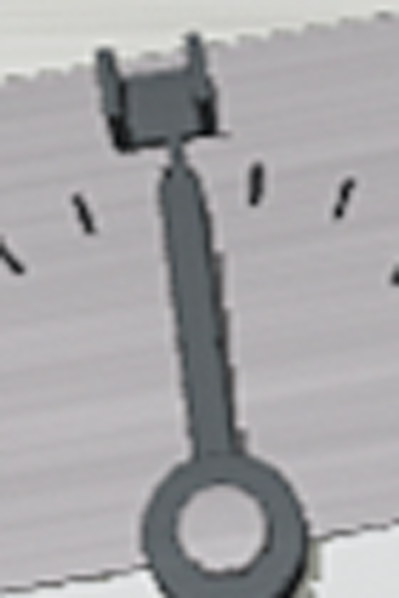

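The nose is within about 1 mm of the line midway between the prongs, so the setting is good. I'll move above the start button, turning the hand 90° so that it's narrow towards the shaker and the stop button.

```bash
python3 -m creep '[[[0,-0.523,0.48,0,-0.2],[0,-0.523,0.48,0,-0.2],[0,-0.523,0.48,0,-0.2],[0,-0.523,0.48,0,-0.2],[0,-0.523,0.48,0,-0.2],[0,-0.523,0.48,0,-0.2],[0,-0.523,0.48,0,-0.2],[0,-0.523,0.48,0,-0.2],[0,-0.523,0.48,0,-0.2],[0,-0.523,0.48,0,-0.2],[0,0,0,0,0],[0,0,0,-1,0],[0,0,0,-1,0],[0,0,0,-1,0],[0,0,0,0,0],[0,0,0,0,0]]]';  python3 - <<'E'
from h import *
im,_=cams.get_image("side");cv2.imwrite("pics/s4.png",cv2.resize(im[80:300,220:440,::-1],(600,600)))
E
```

```text
time_s: 12.35
tcp_pos: [496.6, -113.3, 141.2]
eef_rot: [3.14, 0.001, 1.706]
wrist_force: [0.9, -0.7, 0.9]
gripper_width: -0.1
finger_force: 0.0
```

View pics/s4.png

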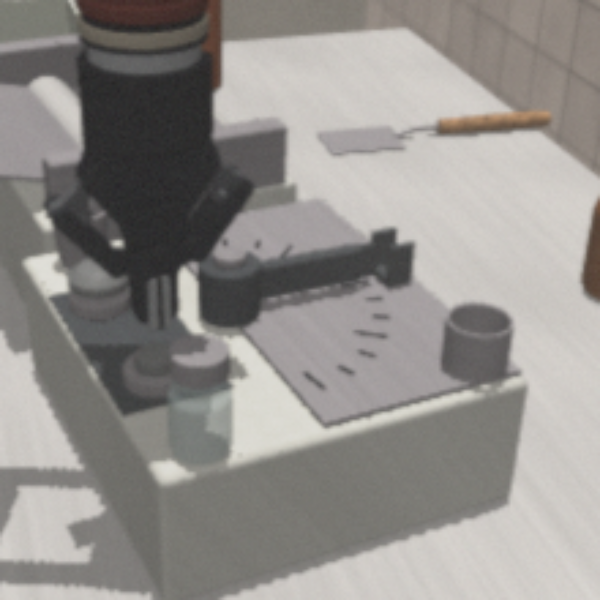

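The finger is over the start button at px (150,365). The shaker and the hub are clear of the hand.

```bash
python3 -m creep '[[[0,0,0,-0.4,0],[0,0,0,-0.2,0],[0,0,0,-0.2,0],[0,0,0,-0.12,0],[0,0,0,0,0],[0,0,0,0,0]]]'
```

```text
time_s: 13.15
tcp_pos: [495.6, -112.8, 117.6]
eef_rot: [-3.141, -0.0, 1.705]
wrist_force: [-2.9, 0.4, 2.9]
gripper_width: -0.2
finger_force: 1.9
```

```bash
python3 -m creep '[[[0,0,0,-0.08,0],[0,0,0,-0.06,0],[0,0,0,0,0],[0,0,0,0,0]]]'
```

```text
time_s: 13.65
tcp_pos: [495.7, -112.8, 115.9]
eef_rot: [-3.141, -0.0, 1.705]
wrist_force: [-6.3, 1.7, 14.7]
gripper_width: -0.3
finger_force: 7.3
```

The force of 14.7 N is well above the spring's 5 N, so the button is fully down. I'll release and retreat.

```bash
python3 -m creep '[[[0,0,0,0.3,0],[0,0,0,0.6,0],[0,0,0,1,0],[0,0,0,1,0],[0,0,0,1,0],[0,0,0,1,0],[0,-0.3,-1,0.3,0],[0,-0.3,-1,0.3,0],[0,-0.3,-1,0.3,0],[0,-0.3,-1,0.3,0],[0,-0.3,-1,0.3,0],[0,-0.3,-1,0.3,0],[0,-0.3,-1,0.3,0],[0,-0.3,-1,0.3,0],[0,0,0,0,0],[0,0,0,0,0]]]'
python3 - <<'E'
from h import *
im,P=cloud("top");Q=P.reshape(-1,3)
S=Q[np.hypot(Q[:,0]-495.5,Q[:,1]+115)<9];print("start z",np.median(S,0))
for c in("top","side"):
    im,_=cams.get_image(c);cv2.imwrite(f"pics/{c}5.png",im[:,:,::-1])
a=cv2.imread("pics/top5.png")[110:310,200:400];b=cv2.imread("pics/side5.png")[100:300,230:430]
cv2.imwrite("pics/m5.png",cv2.resize(np.hstack([a,b]),(800,400)))
E
```

```text
time_s: 15.65
tcp_pos: [435.7, -312.2, 296.0]
eef_rot: [3.141, -0.001, 1.705]
wrist_force: [-0.2, 0.6, -0.1]
gripper_width: 0.0
finger_force: 0.0
start z [ 495.43698305 -115.10793446  120.48714525]
```

View pics/m5.png

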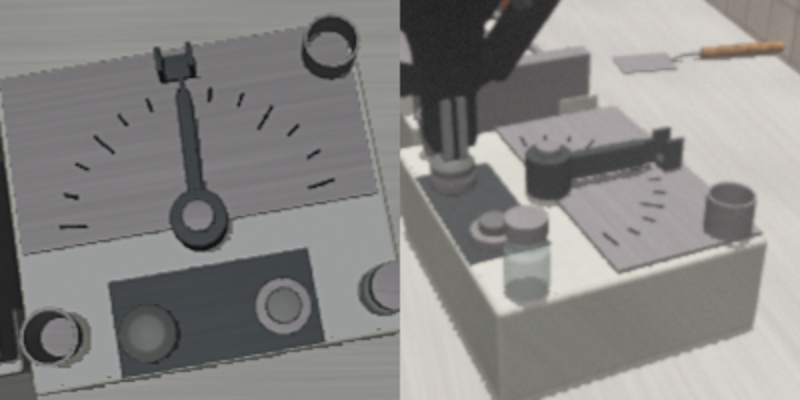

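The pointer still points into the clip (crop px (182,84) and (176,60)). The start button is back up at z 120.5, and the cutter, shaker and cup are where they were.

```bash
python3 -c "
from rig import ctrl;print(ctrl.sign_off())"
```

```text
the job is handed in; nothing more can be done
None
```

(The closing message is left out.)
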